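# Release the blow-off nozzle from the bench air coupling and park it

### The arm

A 7-joint arm with a two-finger parallel gripper is mounted at the origin on the work surface. World frame = base frame: x ahead of the robot, y to its left, z up, the work surface at z = 0. Lengths are in mm, angles in degrees, forces in N, time in s.
With the tool pointing down it reaches from about 425 to 975 mm from the base axis. Payload 16.7 kg.
Tool frame: the origin (TCP) lies between the finger pads; the fingertips stand 22 mm ahead of it and the grasp point (between the pads) lies 3 mm ahead of it (ctrl.tip_extent is the distance from the TCP to the fingertips, in mm); z points along the fingers, y is the direction in which the jaws open and shut (so a half turn about z gives the same grasp; the last joint's range is limited). The gripper opens to 85 mm and grips with 20 to 120 N. Pads are 22 mm wide; open, the fingers measure 114 mm over their backs; the gripper's body (76 mm by 85 mm) begins 54 mm behind the grasp point. The pads swing forward as they close: fully open they stand 13 mm farther back than shut.
Start: joints at [64.486, 24.414, 4.234, 92.017, -1.954, 63.644, -3.845], TCP at [196.734, -645.657, 253.302] pointing down, gripper open.
Joint ranges: [-163.25, 163.25], [-28.42, 122.38], [-70.27, 78.77], [12.13, 141.07], [-58.53, 238.53], [9.26, 117.41], [-156.51, 156.51]. Speed limits (degrees/s): [108.29, 108.29, 136.94, 136.94, 172.46, 172.46, 172.46].

### API

Orientations are given as a 3x3 rotation matrix whose columns are the frame's x, y, z axes.
In Python, from cell import ctrl, snapshot gives the robot as it stands.
- The arm moves only by the tool servo_tool, never from a script. Its argument "rows" is text: rows parted by semicolons, each of 6 numbers parted by spaces: the shift along the tool's x, y, z in m, then the turn, a rotation vector about the tool's x, y, z in rad. A call has 1 to 12 rows; each row shifts and turns the commanded pose from where the row before left it, along the tool's axes as they then stand; what a row does not reach is not made up. A row lasts 1/8 s, in which the tool goes at most 62.5 mm and 10.7 degrees, less where a joint would pass 70% of its speed; a pose out of reach is approached as far as the arm can. A call with a gripper value outside its range is refused whole. "fingers" is the opening, from -1 (shut) to 1 (fully open), set as the call begins (left out, the last holds). The fingers move at their own pace and stop on an object; "grip_force" is the grip in N (left out, the last holds). Time passes only in rows, so rows that do not move let the fingers close. It gives the time, the measured TCP pose, the force and the opening at its end, in the units of the state.
- ctrl.sense(): the state, without advancing time (a new reading comes with each control period).
- snapshot(name): name is "side" or "top" or "wrist"; returns a dict with "img" (420x560x3 uint8, blue, green, red), "range_z" (420x560 float32, mm along the optical axis (not along the pixel's ray), 0 where there is no reading), "fx", "fy", "cx", "cy" (pixels), "rvec" (rotation vector, rad) and "tvec" (3), from world to camera coordinates, as OpenCV has them. Camera axes: x right, y down, z forward; pixel columns grow to the right and rows downward; lengths in mm; the calibration is good to about 2 mm. The wrist camera is an equidistant fisheye: a pixel r from the principal point sees the ray r / f radians off the axis. A picture is of the moment at which its call begins.
- ctrl.finish_job(): hands the job in, once; it reports no verdict.
The state is a dict: "time": time; "joints": joint angles; "qvel": joint speeds; "tau": joint torques, N m; "tool_pos": TCP position; "eef_rot": TCP orientation; "force": force on the tool from outside, world axes, zero at the start; "torque": the same for the moment, N m; "gripper_width": finger opening in mm.
Only numpy, scipy, OpenCV 4.12 (cv2) and the standard library are available. Lean on these libraries where they do the work, as an engineer would, in place of code of your own. Each camera call takes 0.05 s, during which the arm holds its last target. There are 200 camera calls.

### The job

Take the orange blow-off nozzle out of the bench air coupling: push the blue sprung collar down to unlock it, draw the nozzle straight out while the collar springs back up, and stand the nozzle fully home in the empty hole of the aluminium rest. Do not ram the collar against its stop, tug at the nozzle while it is locked or force it into the rest, and leave the grey spare nozzle and the other things on the bench alone.

Things in the scene. Friction and masses are not known exactly. Their poses are not given: they have to be found in the camera images.
- coupling: Air coupling bolted to the bench: dark foot plate 90 x 90 x 10 mm, upright brass tube (23 mm outside, 18 mm bore), a sprung blue collar round it, the orange nozzle locked in it. Origin on the bench on the tube's axis; z up. To unlock, put the finger tips on the collar's flange either side of the nozzle (jaws 28 to 34 mm apart), press down, close on the nozzle still pressing, then lift.
- coupling_mouth (a point): Centre of the brass tube's mouth, 55 mm above the bench; hidden inside the collar. The collar's top is a flat ring (flange) 50 mm in diameter and 4 mm thick with a 24 mm hole round the nozzle; below it the collar is 41 mm wide. At rest the flange's top is 70 to 92 mm above the bench: it differs each time and is not measured, so feel for it.
- collar (a joint): Push-down of the blue collar, m: 0 at rest, 0.013 at its rigid stop. Spring: 5 N to start, 13 N at 0.010, 15.4 N at the stop. The pawls free the nozzle from 0.010 on; start lifting at 0.011 to 0.0127, or it locks again. It rises along with the nozzle and snaps to 0 when the nipple is out. Over 25 N on the collar, or 40 N between the locked nozzle and the coupling, is a fault.
- nozzle_center (a point): Centre of the orange nozzle, 36 mm above its foot; z along it towards the brass tip. 72 mm long, about 90 g. From the foot: steel nipple 16 mm in diameter up to 19 mm (locking groove at 8 to 14 mm, foot edge bevelled), orange grip 20 mm in diameter up to 58 mm, brass cone up to 72 mm. Round: any yaw will do. In the coupling its foot is 40 mm above the bench and its top 112 mm.
- nozzle_foot (a point): Centre of the flat foot (lower end) of the orange nozzle.
- rest_free (a point): Centre of the mouth of the empty hole in the aluminium rest (fixed block 60 x 130 mm, 30 mm high); z up, y along the 130 mm. The hole is vertical, 18 mm in diameter, 2 mm bevel, 13 mm deep; the nozzle stands in it with its foot on the hole's floor, 59 mm showing. Pushing the nozzle into the rest with over 30 N is a fault.
- rest: The aluminium rest; origin under its centre on the bench. The empty hole is at y = -35 mm, the other at y = +35 mm holds the grey spare nozzle.
- spare: Grey spare nozzle, same shape as the orange one, standing in the other hole of the rest; origin at its foot. Leave it alone.
- wrench: Wrench lying on the bench between coupling and rest; leave it alone.
- paste: White jar of honing paste, 64 mm in diameter, 50 mm high, behind; leave it alone.
- stone: Grey honing stone 50 x 150 x 25 mm, behind; leave it alone.
- oil: Yellow oil bottle 52 mm in diameter, 130 mm high, behind; leave it alone.
- jig: Aluminium sharpening jig with black wheels, about 65 x 110 x 40 mm, behind; leave it alone.

How it is judged (in metres and radians):
On the way, in this order (a step that is already met when the one before it is completed fails the run):
1. the collar is pushed down far enough to unlock while the nozzle is still in the coupling (value of joint collar above 0.0095 m and z of nozzle_foot in the frame of coupling below 0.045 m), for 0.1 s.
2. the nozzle is clear of the coupling and the collar has sprung back up (value of joint collar below 0.0015 m and z of nozzle_foot in the frame of coupling above 0.058 m), for 0.1 s.
At the end, for the whole second after the job is handed in: The orange nozzle stands at rest, released and upright (within 0.2 rad), in the empty hole of the rest: foot within 4 mm of the hole's axis and at least 11 mm below its mouth; the collar of the coupling is fully up (within 1.5 mm) (horizontal distance between nozzle_foot and rest_free below 0.004 m and z of nozzle_foot in the frame of rest_free below -0.011 m and angle between nozzle_center's own z axis and vertical below 0.2 rad and linear speed of nozzle below 0.02 m/s and value of joint collar below 0.0015 m); the robot touches nothing.
It fails at once if the collar is pressed with more than 25 N (contact force between anything else and collar above 25 N).
It fails at once if the nozzle is tugged or shoved with more than 40 N against the coupling while still down in it (foot raised less than 2.5 mm) (contact force between nozzle and coupling above 40 N and z of nozzle_foot in the frame of coupling below 0.0425 m).
It fails at once if the nozzle is forced into the rest with more than 30 N (contact force between nozzle and rest above 30 N).
It fails at once if the spare nozzle or another thing on the bench is moved (distance of spare from where it was at the start of the episode above 0.015 m or distance of any of wrench, oil, paste, stone, jig from where it was at the start of the episode above 0.02 m).
It also fails if it takes over 56 s, if anything falls off the work surface, if the arm or the gripper's body presses on something with over 40 N, if the wrist force passes 120 N, or if a joint passes its speed limit or range.

## Working session

There is one attempt and no reset: what is moved stays moved. The work goes in short steps, Python scripts to look and compute and a tool call to move; the robot and the scene stay as the last step left them, time stands still between calls to the robot, and variables do not carry over. Pictures are saved under pics/ and viewed, about 8 in all and at most 12, crops included, and the job is handed in when it is done.

Besides the shell and the picture viewer there is one more tool, called after "Call:" as name(argument=value, ...) on one line, values as JSON. servo_tool: Moves the arm, as the interface text tells. Its arguments: {"type":"object","properties":{"rows":{"type":"string"},"fingers":{"type":"number"},"grip_force":{"type":"number"}},"required":["rows"]}

```bash
mkdir -p pics
cat > h.py <<'E'
import numpy as np, cv2
from cell import ctrl, snapshot
def world(s,u,v,z=None):
    R=cv2.Rodrigues(np.array(s["rvec"],float))[0]; t=np.array(s["tvec"],float).ravel()
    d=np.array([(u-s["cx"])/s["fx"],(v-s["cy"])/s["fy"],1.])
    o=-R.T@t; w=R.T@d
    k=s["range_z"][int(v),int(u)] if z is None else (z-o[2])/w[2]
    return o+k*w
E
python3 - <<'E'
from h import *
import pickle
for n in("top","side"):
    s=snapshot(n); cv2.imwrite(f"pics/{n}0.png",s["img"]); pickle.dump(s,open(n+".pkl","wb"))
    print(n,s["fx"],s["rvec"],s["tvec"])
st=ctrl.sense(); print(st["time"],st["eef_rot"],st["force"],st["gripper_width"],ctrl.tip_extent)
E
```

```text
top 428.4420077813574 [ 2.16491167 -2.05785375  0.21957455] [ -2.36751441 630.50040667 710.97251979]
side 471.01078212985067 [ 2.31079517 -0.44517417  0.16862302] [-556.73159379  231.28350266  703.55585955]
0.1 [[ 9.56579822e-01  2.91470238e-01 -3.81151535e-04]
 [ 2.91470484e-01 -9.56579167e-01  1.11951076e-03]
 [-3.82975521e-05 -1.18199582e-03 -9.99999301e-01]] [ 0.26201216 -0.49471994 -0.61652182] 85.07365078367525 22.0
```

View pics/top0.png

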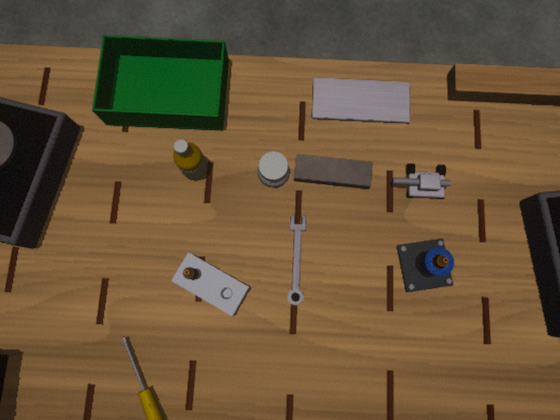

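View pics/side0.png

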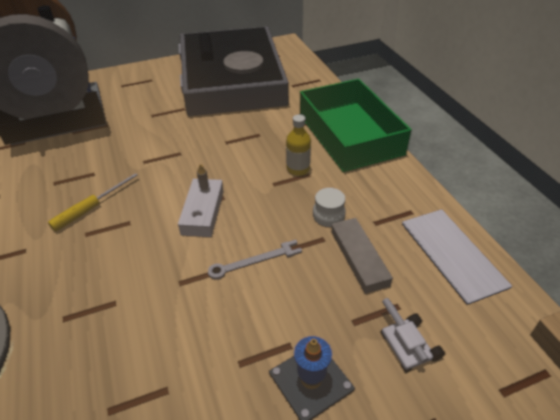

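Top view: the coupling is at about (441,261), its plate corners near (398,244), (443,238), (452,286) and (406,291). The rest's empty hole is near (227,293) and the spare near (190,272). In the side view the nozzle tip is at about (314,342).

Run:
```python
from h import *
import pickle
def cloud(s):
    R=cv2.Rodrigues(np.array(s["rvec"],float))[0]; t=np.array(s["tvec"],float).ravel()
    v,u=np.mgrid[:420,:560]; z=s["range_z"].astype(float)
    P=np.stack([(u-s["cx"])/s["fx"]*z,(v-s["cy"])/s["fy"]*z,z],-1)-t
    return P@R
crops=[]
for n in("top","side"):
    s=pickle.load(open(n+".pkl","rb")); P=cloud(s)
    b,g,r=[s["img"][...,i].astype(int) for i in range(3)]
    blue=(b>r+50)&(b>g+30)&(s["range_z"]>0)
    Q=P[blue]; zt=np.percentile(Q[:,2],90); T=Q[Q[:,2]>zt-4]
    c,rad=cv2.minEnclosingCircle(T[:,:2].astype(np.float32))
    print(n,"flange z",zt,len(Q),"median",np.median(T,0),"circle",c,rad)
    for nm,(u,v) in ({"nozzle":(441,261),"rest":(211,285)} if n=="top" else {"nozzle":(314,348),"rest":(202,205)}).items():
        W=P[v-45:v+45,u-45:u+45].reshape(-1,3)
        if nm=="rest":
            T=W[abs(W[:,2]-30)<5]; h=cv2.minAreaRect(T[:,:2].astype(np.float32)); print(n,"rest",h,np.median(T[:,2]),len(T))
            T=W[W[:,2]>60]; print("spare",T.mean(0) if len(T) else None,len(T))
        else:
            O=W[W[:,2]>zt+8]; print(n,"nozzle pts",O.mean(0),O[:,2].max(),len(O))
    if n=="top":
        print("nozzle@105",world(s,441,261,105),"hole@30",world(s,227,293,30), "plate", [world(s,*p,10)[:2].round(1) for p in((398,244),(443,238),(452,286),(406,291))])
        for (u,v) in((441,261),(227,293)):
            crops.append(cv2.resize(s["img"][v-33:v+33,u-44:u+44],(400,300),interpolation=cv2.INTER_CUBIC))
    else: 
        print("side hole@30",world(s,197,212,30))
        for (u,v) in((314,360),(202,205)):
            crops.append(cv2.resize(s["img"][v-33:v+33,u-44:u+44],(400,300),interpolation=cv2.INTER_CUBIC))
cv2.imwrite("pics/crops.png",np.vstack([np.hstack(crops[:2]),np.hstack(crops[2:])]))
```

```text
top flange z 86.60821799127203 446 median [ 546.05877324 -243.24607453   85.12982579] circle (547.4776611328125, -245.7655487060547) 25.106569290161133
top nozzle pts [ 532.30579842 -191.20602373  241.81972193] 825.5223990075249 152
top rest ((492.30670166015625, 155.89414978027344), (131.06378173828125, 60.01506805419922), 63.66843795776367) 31.25237722656513 2146
spare [499.46601659 152.18720986 230.81672208] 153
nozzle@105 [ 545.88937333 -241.85883498  105.        ] hole@30 [475.82685682 121.78278999  30.        ] plate [array([ 584.2, -195.6]), array([ 600.2, -282.1]), array([ 510. , -296.5]), array([ 496.5, -210. ])]
side flange z 84.70578463142853 532 median [ 541.99328103 -250.71950387   83.44593033] circle (546.4967651367188, -245.25961303710938) 24.019140243530273
side nozzle pts [ 520.30387916 -293.95744847  195.54290299] 650.474060406492 242
side rest ((490.0260925292969, 156.3023223876953), (132.11143493652344, 61.23741149902344), 63.69190979003906) 29.97347882301822 1376
spare [486.73480333  57.46138588 177.30852497] 163
side hole@30 [477.24257836 129.25132298  30.        ]
```

View pics/crops.png

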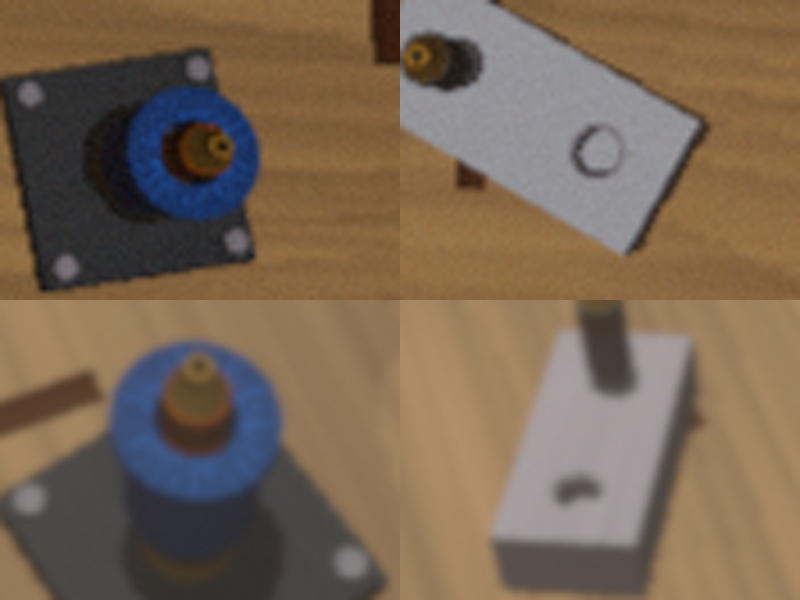

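Call:
servo_tool(rows="0.0376 -0.0234 0 0 0 0;0.0376 -0.0234 0 0 0 0;0.0376 -0.0234 0 0 0 0;0.0376 -0.0234 0 0 0 0;0.0376 -0.0234 0 0 0 0;0.0376 -0.0234 0 0 0 0;0.0376 -0.0234 0 0 0 0;0.0376 -0.0234 0 0 0 0;0.0376 -0.0234 0 0 0 0;0.0376 -0.0234 0 0 0 0;0.0376 -0.0234 0 0 0 0;0.0376 -0.0234 0 0 0 0", fingers=-0.27, grip_force=20)

```text
time: 1.6
tool_pos: [547.2, -244.4, 253.1]
eef_rot: [[0.957, 0.291, -0.0], [0.291, -0.957, 0.0], [-0.0, -0.0, -1.0]]
force: [-0.6, 0.8, 0.3]
gripper_width: 31.2
```

```bash
cat >> h.py <<'E'
def wworld(s,u,v,z):
    R=cv2.Rodrigues(np.array(s["rvec"],float))[0]; t=np.array(s["tvec"],float).ravel()
    x,y=(u-s["cx"]),(v-s["cy"])*s["fx"]/s["fy"]; r=np.hypot(x,y); a=r/s["fx"]
    d=np.array([np.sin(a)*x/r,np.sin(a)*y/r,np.cos(a)]); o=-R.T@t; w=R.T@d
    return o+(z-o[2])/w[2]*w
def st():
    s=ctrl.sense(); print("t",round(s["time"],2),"pos",s["tool_pos"],"F",s["force"],"w",s["gripper_width"],"ext",ctrl.tip_extent); return s
E
python3 - <<'E'
from h import *
import pickle
s=snapshot("wrist"); cv2.imwrite("pics/w1.png",s["img"]); pickle.dump(s,open("w1.pkl","wb"))
q=st(); print(s["fx"],s["fy"],s["cx"],s["cy"],np.array(q["eef_rot"]).round(4))
t=pickle.load(open("top.pkl","rb")); print("tip top",world(t,445.6,260.3,112))
t=pickle.load(open("side.pkl","rb")); print("tip side",world(t,313.8,340.9,112))
E
```

```text
t 1.65 pos [ 550.96236782 -238.62439552  253.09995323] F [ 3.11242907  7.08975637 -0.09367985] w 31.191073662391197 ext 22.0
325.19226210127806 325.19226210127806 277.97101945091134 207.7156778373421 [[ 0.9549  0.297   0.0014]
 [ 0.297  -0.9549  0.0025]
 [ 0.0021 -0.002  -1.    ]]
tip top [ 546.70268408 -246.94796312  112.        ]
tip side [ 547.6818279  -243.70172174  112.        ]
```

View pics/w1.png

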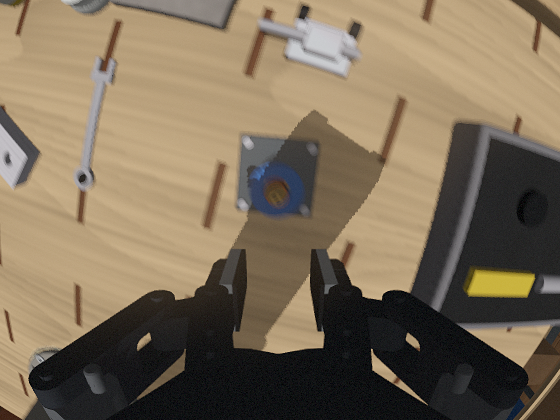

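The wrist view shows the flange centred near (277,191) and the nozzle tip near (281,198), between the jaws. I'm descending to just above the nozzle top.

Call:
servo_tool(rows="0 0 0 0 0 0;0 0 0.025 0 0 0;0 0 0.025 0 0 0;0 0 0.025 0 0 0;0 0 0.02 0 0 0;0 0 0 0 0 0;0 0 0 0 0 0")

```text
time: 2.52
tool_pos: [546.5, -246.2, 159.1]
eef_rot: [[0.957, 0.291, 0.001], [0.291, -0.957, -0.0], [0.0, 0.001, -1.0]]
force: [0.1, -0.2, 1.2]
gripper_width: 31.3
```

Run:
```python
from h import *
import pickle
s=pickle.load(open("w1.pkl","rb")); print("w1 flange",wworld(s,277,191,85),"tip",wworld(s,281,198,112))
s=snapshot("wrist"); cv2.imwrite("pics/w2.png",s["img"]); pickle.dump(s,open("w2.pkl","wb"))
q=st(); R=np.array(q["eef_rot"]); p=np.array(q["tool_pos"]);print(R.round(4))
# expected pixel of points on tool axis
Rc=cv2.Rodrigues(np.array(s["rvec"],float))[0]; t=np.array(s["tvec"],float).ravel()
for z in(112,85):
    X=Rc@np.array([p[0],p[1],z])+t; a=np.arctan2(np.hypot(X[0],X[1]),X[2]); r=a*s["fx"]; k=np.hypot(X[0],X[1]); print("axis px",z,s["cx"]+X[0]/k*r,s["cy"]+X[1]/k*r)
```

```text
w1 flange [ 549.55909656 -243.01689812   85.        ] tip [ 550.94490144 -246.13667082  112.        ]
t 2.58 pos [ 546.71407311 -246.10328456  159.32413489] F [ 0.27757639 -1.03346218 -0.02455454] w 31.093383748205557 ext 22.0
[[ 9.568e-01  2.909e-01  1.100e-03]
 [ 2.909e-01 -9.568e-01 -5.000e-04]
 [ 9.000e-04  8.000e-04 -1.000e+00]]
axis px 112 277.33757671099187 245.4034219600284
axis px 85 277.3665986352932 228.90486729996533
```

View pics/w2.png

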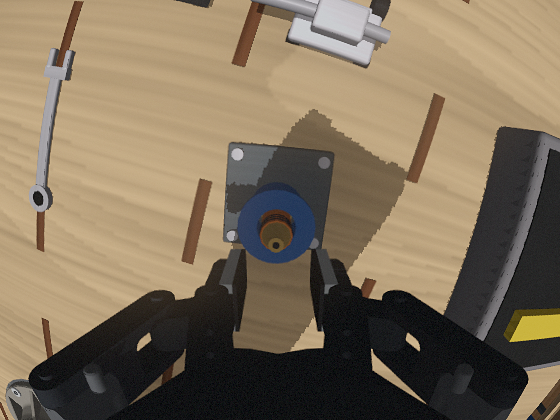

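The nozzle tip at (276,243) lies within about 1 mm of the tool axis, which projects to (277,245). I'm going down to feel for the flange.

Call:
servo_tool(rows="0 0 0.015 0 0 0;0 0 0.015 0 0 0;0 0 0.01 0 0 0;0 0 0.003 0 0 0;0 0 0 0 0 0;0 0 0 0 0 0")

```text
time: 3.32
tool_pos: [546.8, -245.6, 115.7]
eef_rot: [[0.957, 0.291, 0.001], [0.291, -0.957, -0.0], [0.0, 0.0, -1.0]]
force: [-0.7, 0.1, 0.2]
gripper_width: 30.8
```

Call:
servo_tool(rows="0 0 0.0015 0 0 0;0 0 0.0015 0 0 0;0 0 0 0 0 0")

```text
time: 3.7
tool_pos: [546.4, -245.5, 112.2]
eef_rot: [[0.957, 0.291, -0.0], [0.291, -0.957, 0.0], [-0.0, -0.0, -1.0]]
force: [-0.6, -0.3, -0.8]
gripper_width: 31.0
```

Call:
servo_tool(rows="0 0 0.0015 0 0 0;0 0 0.0015 0 0 0;0 0 0 0 0 0")

```text
time: 4.08
tool_pos: [546.4, -245.5, 109.2]
eef_rot: [[0.957, 0.291, -0.0], [0.291, -0.957, 0.0], [-0.0, -0.0, -1.0]]
force: [0.1, 0.2, 0.4]
gripper_width: 31.1
```

Tips are at about 87.5 mm; I'm continuing in finer steps.

Call:
servo_tool(rows="0 0 0.001 0 0 0;0 0 0 0 0 0")

```text
time: 4.32
tool_pos: [546.5, -245.5, 108.3]
eef_rot: [[0.957, 0.291, -0.0], [0.291, -0.957, 0.0], [-0.0, -0.0, -1.0]]
force: [0.0, 0.0, -0.9]
gripper_width: 31.2
```

Call:
servo_tool(rows="0 0 0.001 0 0 0;0 0 0 0 0 0")

```text
time: 4.58
tool_pos: [546.5, -245.6, 107.2]
eef_rot: [[0.957, 0.291, -0.0], [0.291, -0.957, 0.0], [-0.0, -0.0, -1.0]]
force: [-0.7, -0.0, -0.5]
gripper_width: 31.0
```

Call:
servo_tool(rows="0 0 0.001 0 0 0;0 0 0 0 0 0")

```text
time: 4.82
tool_pos: [546.5, -245.5, 106.3]
eef_rot: [[0.957, 0.291, -0.0], [0.291, -0.957, 0.0], [-0.0, -0.0, -1.0]]
force: [-0.7, 0.4, 0.8]
gripper_width: 31.3
```

Call:
servo_tool(rows="0 0 0.001 0 0 0;0 0 0 0 0 0")

```text
time: 5.08
tool_pos: [546.5, -245.5, 105.2]
eef_rot: [[0.957, 0.291, -0.0], [0.291, -0.957, 0.0], [-0.0, -0.0, -1.0]]
force: [-0.6, -1.1, 0.2]
gripper_width: 31.0
```

Call:
servo_tool(rows="0 0 0.001 0 0 0;0 0 0 0 0 0")

```text
time: 5.32
tool_pos: [546.5, -245.5, 104.5]
eef_rot: [[0.957, 0.291, 0.0], [0.291, -0.957, 0.0], [0.0, 0.0, -1.0]]
force: [-1.4, 0.9, 5.5]
gripper_width: 31.2
```

Call:
servo_tool(rows="0 0 0.001 0 0 0;0 0 0 0 0 0")

```text
time: 5.58
tool_pos: [546.6, -245.6, 103.6]
eef_rot: [[0.957, 0.291, 0.0], [0.291, -0.957, -0.0], [0.0, 0.0, -1.0]]
force: [-1.9, 0.6, 5.1]
gripper_width: 31.2
```

Call:
servo_tool(rows="0 0 0.001 0 0 0;0 0 0 0 0 0")

```text
time: 5.82
tool_pos: [546.6, -245.5, 102.6]
eef_rot: [[0.957, 0.292, 0.0], [0.292, -0.957, -0.0], [0.0, 0.0, -1.0]]
force: [-1.8, 0.8, 7.1]
gripper_width: 31.0
```

Call:
servo_tool(rows="0 0 0.001 0 0 0;0 0 0 0 0 0")

```text
time: 6.08
tool_pos: [546.6, -245.6, 101.7]
eef_rot: [[0.957, 0.291, 0.0], [0.291, -0.957, -0.0], [0.0, 0.0, -1.0]]
force: [-2.2, 1.3, 7.4]
gripper_width: 31.4
```

Contact came at TCP z ≈ 104.6. The aim is about 11.3 mm of push, i.e. z ≈ 93.3.

Call:
servo_tool(rows="0 0 0.0015 0 0 0;0 0 0.0015 0 0 0;0 0 0.0015 0 0 0;0 0 0.0015 0 0 0;0 0 0.001 0 0 0;0 0 0 0 0 0")

```text
time: 6.82
tool_pos: [546.6, -245.6, 94.9]
eef_rot: [[0.957, 0.291, 0.0], [0.291, -0.957, -0.0], [0.0, 0.0, -1.0]]
force: [-4.5, 1.1, 13.6]
gripper_width: 31.3
```

Call:
servo_tool(rows="0 0 0.001 0 0 0;0 0 0 0 0 0;0 0 0 0 0 0")

```text
time: 7.2
tool_pos: [546.6, -245.6, 94.1]
eef_rot: [[0.957, 0.291, 0.0], [0.291, -0.957, -0.0], [0.0, 0.0, -1.0]]
force: [-4.5, 1.8, 14.3]
gripper_width: 31.3
```

Call:
servo_tool(rows="0 0 0.0002 0 0 0;0 0 0 0 0 0;0 0 0 0 0 0;0 0 0 0 0 0;0 0 0 0 0 0", fingers=-1, grip_force=20)

```text
time: 7.82
tool_pos: [547.2, -245.7, 94.2]
eef_rot: [[0.957, 0.291, 0.001], [0.291, -0.957, -0.0], [0.001, 0.001, -1.0]]
force: [-2.6, 0.9, 15.1]
gripper_width: 19.1
```

Call:
servo_tool(rows="0 0 0 0 0 0;0 0 0 0 0 0;0 0 -0.0006 0 0 0;0 0 0 0 0 0", grip_force=45)

```text
time: 8.32
tool_pos: [547.2, -245.6, 94.7]
eef_rot: [[0.957, 0.291, 0.002], [0.291, -0.957, -0.0], [0.001, 0.001, -1.0]]
force: [-1.6, 2.1, 12.3]
gripper_width: 18.6
```

Call:
servo_tool(rows="0 0 -0.0008 0 0 0;0 0 0 0 0 0")

```text
time: 8.57
tool_pos: [547.1, -245.6, 95.4]
eef_rot: [[0.957, 0.291, 0.001], [0.291, -0.957, -0.0], [0.001, 0.001, -1.0]]
force: [-1.9, 0.9, 12.0]
gripper_width: 18.7
```

No tug is building, so the nozzle is moving freely.

Call:
servo_tool(rows="0 0 -0.001 0 0 0;0 0 -0.001 0 0 0;0 0 0 0 0 0")

```text
time: 8.95
tool_pos: [547.1, -245.6, 97.4]
eef_rot: [[0.957, 0.292, 0.001], [0.292, -0.957, -0.0], [0.001, 0.001, -1.0]]
force: [-1.5, 0.5, 11.0]
gripper_width: 18.3
```

Call:
servo_tool(rows="0 0 -0.0015 0 0 0;0 0 -0.0015 0 0 0;0 0 0 0 0 0")

```text
time: 9.32
tool_pos: [547.1, -245.5, 100.2]
eef_rot: [[0.957, 0.292, 0.001], [0.292, -0.957, -0.0], [0.001, 0.001, -1.0]]
force: [-0.0, 1.0, 8.3]
gripper_width: 18.8
```

Call:
servo_tool(rows="0 0 -0.003 0 0 0;0 0 -0.003 0 0 0;0 0 -0.004 0 0 0;0 0 -0.006 0 0 0;0 0 -0.01 0 0 0;0 0 -0.015 0 0 0;0 0 -0.02 0 0 0;0 0 -0.02 0 0 0;0 0 -0.02 0 0 0;0 0 0 0 0 0;0 0 0 0 0 0")

```text
time: 10.7
tool_pos: [546.3, -245.5, 200.3]
eef_rot: [[0.957, 0.291, -0.0], [0.291, -0.957, 0.0], [-0.0, -0.0, -1.0]]
force: [-0.3, 0.2, -2.0]
gripper_width: 18.6
```

Run:
```python
from h import *
s=snapshot("side"); q=st(); im=s["img"][180:420,180:460]; cv2.imwrite("pics/s3.png",cv2.resize(im,(700,600)))
```

```text
t 10.75 pos [ 546.15162545 -245.44471048  200.0054298 ] F [-0.1434014   0.43329149 -0.94253858] w 18.5819549746339 ext 22.0
```

View pics/s3.png

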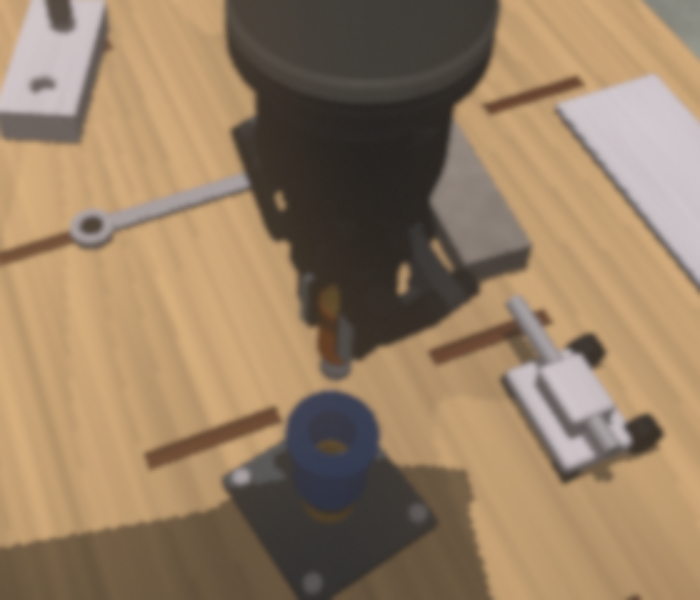

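The side view shows the nozzle held upright at (333,340), with the coupling empty and its collar up at (332,430). I'm moving over to the rest.

Call:
servo_tool(rows="0.004 -0.02 0 0 0 0;0.004 -0.0394 0 0 0 0;0.004 -0.0394 0 0 0 0;0.004 -0.0394 0 0 0 0;0.004 -0.0394 0 0 0 0;0.004 -0.0394 0 0 0 0;0.004 -0.0394 0 0 0 0;0.004 -0.0394 0 0 0 0;0.004 -0.0394 0 0 0 0;0.0043 -0.0394 0 0 0 0;0 0 0 0 0 0;0 0 0 0 0 0")

```text
time: 12.25
tool_pos: [475.4, 124.6, 200.2]
eef_rot: [[0.956, 0.292, -0.001], [0.292, -0.956, -0.0], [-0.001, 0.0, -1.0]]
force: [-0.2, -0.5, -1.5]
gripper_width: 18.0
```

Call:
servo_tool(rows="0 0 0.02 0 0 0;0 0 0.025 0 0 0;0 0 0.015 0 0 0;0 0 0 0 0 0;0 0 0 0 0 0;0 0 0 0 0 0")

```text
time: 13.0
tool_pos: [476.3, 124.6, 141.3]
eef_rot: [[0.957, 0.291, 0.001], [0.291, -0.957, 0.0], [0.001, 0.0, -1.0]]
force: [-1.0, -0.6, -0.4]
gripper_width: 18.5
```

Run:
```python
from h import *
import pickle
s=snapshot("wrist"); q=st(); pickle.dump(s,open("w4.pkl","wb")); pickle.dump(snapshot("top"),open("t4.pkl","wb"))
im=s["img"][100:400,130:430]; cv2.imwrite("pics/w4.png",cv2.resize(im,(600,600),interpolation=cv2.INTER_CUBIC))
p=q["tool_pos"]; Rc=cv2.Rodrigues(np.array(s["rvec"],float))[0]; t=np.array(s["tvec"],float).ravel()
for xyz in((476,124,30),(475.8,121.8,30),(p[0],p[1],p[2]-54),(p[0],p[1],30)):
    X=Rc@np.array(xyz)+t; k=np.hypot(X[0],X[1]); r=np.arctan2(k,X[2])*s["fx"]; print(xyz,"crop px",2*(s["cx"]+X[0]/k*r-130),2*(s["cy"]+X[1]/k*r-100))
```

```text
t 13.05 pos [476.24535777 124.60858945 141.20893608] F [ 0.179072    0.34963073 -0.301079  ] w 18.27596671472891 ext 22.0
(476, 124, 30) crop px 296.42631677927125 225.8817669065616
(475.8, 121.8, 30) crop px 301.91150901221044 228.013757769827
(np.float64(476.2453577737046), np.float64(124.60858944677913), np.float64(87.20893608322828)) crop px 294.94147374672036 282.6667069139171
(np.float64(476.2453577737046), np.float64(124.60858944677913), 30) crop px 295.05545844348467 224.82444098052287
```

View pics/w4.png

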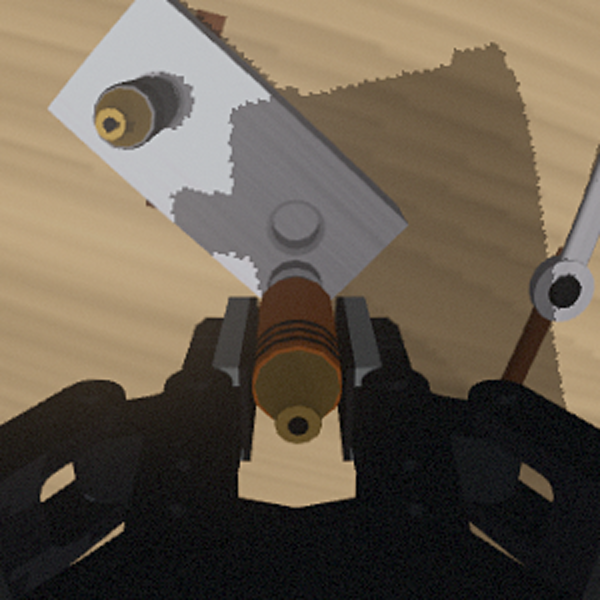

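The empty hole's rim is centred at crop (296,226); the tool axis at mouth height projects to (295,225), under 1 mm off. The nozzle is straight in the jaws. I'm lowering to just above the mouth, then feeling in.

Call:
servo_tool(rows="0 0 0.015 0 0 0;0 0 0.015 0 0 0;0 0 0.013 0 0 0;0 0 0.007 0 0 0;0 0 0.002 0 0 0;0 0 0 0 0 0;0 0 0 0 0 0")

```text
time: 13.98
tool_pos: [476.1, 124.6, 88.9]
eef_rot: [[0.957, 0.291, 0.001], [0.291, -0.957, 0.0], [0.001, -0.0, -1.0]]
force: [-0.4, -0.9, -0.7]
gripper_width: 18.6
```

Call:
servo_tool(rows="0 0 0.001 0 0 0;0 0 0.001 0 0 0;0 0 0.001 0 0 0;0 0 0 0 0 0")

```text
time: 14.48
tool_pos: [475.8, 124.5, 85.5]
eef_rot: [[0.957, 0.291, -0.0], [0.291, -0.957, 0.0], [-0.0, -0.0, -1.0]]
force: [0.0, -0.3, -0.4]
gripper_width: 18.4
```

Call:
servo_tool(rows="0 0 0.001 0 0 0;0 0 0 0 0 0")

```text
time: 14.72
tool_pos: [475.9, 124.5, 84.5]
eef_rot: [[0.957, 0.291, -0.0], [0.291, -0.957, 0.0], [-0.0, -0.0, -1.0]]
force: [0.6, 0.0, -0.8]
gripper_width: 18.5
```

Call:
servo_tool(rows="0 0 0.001 0 0 0;0 0 0 0 0 0")

```text
time: 14.98
tool_pos: [475.9, 124.5, 83.5]
eef_rot: [[0.957, 0.291, -0.0], [0.291, -0.957, 0.0], [-0.0, -0.0, -1.0]]
force: [0.0, 0.4, -0.8]
gripper_width: 18.6
```

Foot at about 29.3, no contact.

Call:
servo_tool(rows="0 0 0.001 0 0 0;0 0 0 0 0 0")

```text
time: 15.22
tool_pos: [475.9, 124.5, 82.5]
eef_rot: [[0.957, 0.291, -0.0], [0.291, -0.957, 0.0], [-0.0, -0.0, -1.0]]
force: [0.5, 0.4, -1.9]
gripper_width: 18.6
```

Call:
servo_tool(rows="0 0 0.001 0 0 0;0 0 0 0 0 0")

```text
time: 15.48
tool_pos: [475.8, 124.5, 81.5]
eef_rot: [[0.957, 0.291, -0.0], [0.291, -0.957, -0.0], [-0.0, -0.0, -1.0]]
force: [-0.1, 0.2, -1.0]
gripper_width: 18.5
```

Call:
servo_tool(rows="0 0 0.001 0 0 0;0 0 0 0 0 0")

```text
time: 15.72
tool_pos: [475.9, 124.5, 80.5]
eef_rot: [[0.957, 0.291, -0.0], [0.291, -0.957, 0.0], [-0.0, -0.0, -1.0]]
force: [-1.1, -0.4, -0.9]
gripper_width: 18.5
```

Call:
servo_tool(rows="0 0 0.001 0 0 0;0 0 0 0 0 0")

```text
time: 15.98
tool_pos: [475.8, 124.5, 79.5]
eef_rot: [[0.957, 0.291, -0.0], [0.291, -0.957, 0.0], [-0.0, -0.0, -1.0]]
force: [0.4, -0.1, -0.2]
gripper_width: 18.6
```

Foot at about 25, inside the hole without force.

Call:
servo_tool(rows="0 0 0.001 0 0 0;0 0 0.001 0 0 0;0 0 0 0 0 0")

```text
time: 16.35
tool_pos: [475.8, 124.5, 77.4]
eef_rot: [[0.957, 0.291, -0.0], [0.291, -0.957, -0.0], [-0.0, -0.0, -1.0]]
force: [-0.9, -0.4, -0.7]
gripper_width: 18.8
```

Call:
servo_tool(rows="0 0 0.001 0 0 0;0 0 0.001 0 0 0;0 0 0 0 0 0")

```text
time: 16.73
tool_pos: [475.8, 124.5, 75.5]
eef_rot: [[0.957, 0.291, -0.0], [0.291, -0.957, 0.0], [-0.0, -0.0, -1.0]]
force: [0.4, 0.4, -0.8]
gripper_width: 18.3
```

Call:
servo_tool(rows="0 0 0.001 0 0 0;0 0 0.001 0 0 0;0 0 0 0 0 0")

```text
time: 17.1
tool_pos: [475.8, 124.5, 73.5]
eef_rot: [[0.957, 0.291, -0.0], [0.291, -0.957, 0.0], [-0.0, -0.0, -1.0]]
force: [-0.5, -0.6, -1.3]
gripper_width: 18.5
```

Call:
servo_tool(rows="0 0 0.0007 0 0 0;0 0 0 0 0 0")

```text
time: 17.35
tool_pos: [475.9, 124.5, 72.8]
eef_rot: [[0.957, 0.292, -0.0], [0.292, -0.957, 0.0], [-0.0, -0.0, -1.0]]
force: [0.1, -0.7, -0.8]
gripper_width: 19.0
```

Call:
servo_tool(rows="0 0 0.0006 0 0 0;0 0 0 0 0 0")

```text
time: 17.6
tool_pos: [475.9, 124.5, 72.2]
eef_rot: [[0.957, 0.291, -0.0], [0.291, -0.957, 0.0], [-0.0, -0.0, -1.0]]
force: [0.9, -0.6, -1.4]
gripper_width: 18.5
```

Call:
servo_tool(rows="0 0 0.0006 0 0 0;0 0 0 0 0 0")

```text
time: 17.85
tool_pos: [475.8, 124.6, 71.6]
eef_rot: [[0.957, 0.291, -0.0], [0.291, -0.957, 0.0], [-0.0, -0.0, -1.0]]
force: [0.0, 0.0, -0.5]
gripper_width: 18.4
```

Call:
servo_tool(rows="0 0 0.0004 0 0 0;0 0 0 0 0 0")

```text
time: 18.1
tool_pos: [475.9, 124.5, 71.3]
eef_rot: [[0.957, 0.291, 0.0], [0.291, -0.957, 0.0], [0.0, -0.0, -1.0]]
force: [0.5, -0.1, -0.6]
gripper_width: 18.3
```

Call:
servo_tool(rows="0 0 0.0004 0 0 0;0 0 0 0 0 0")

```text
time: 18.35
tool_pos: [476.1, 124.6, 71.1]
eef_rot: [[0.957, 0.291, 0.0], [0.291, -0.957, 0.0], [0.0, 0.0, -1.0]]
force: [-1.0, 0.2, 6.4]
gripper_width: 18.3
```

Call:
servo_tool(rows="0 0 0.0004 0 0 0;0 0 0 0 0 0")

```text
time: 18.6
tool_pos: [476.3, 124.7, 71.1]
eef_rot: [[0.957, 0.291, 0.001], [0.291, -0.957, 0.0], [0.001, 0.0, -1.0]]
force: [-2.7, -0.4, 13.9]
gripper_width: 18.6
```

Call:
servo_tool(rows="0 0 0.0004 0 0 0;0 0 0 0 0 0")

```text
time: 18.85
tool_pos: [476.5, 124.7, 71.0]
eef_rot: [[0.957, 0.291, 0.001], [0.291, -0.957, 0.0], [0.001, 0.0, -1.0]]
force: [-4.7, -0.7, 19.8]
gripper_width: 18.4
```

The foot is on the floor at z = 71.1, as predicted. I'm easing off the load, opening and withdrawing.

Call:
servo_tool(rows="0 0 -0.0005 0 0 0;0 0 -0.0005 0 0 0;0 0 0 0 0 0")

```text
time: 19.23
tool_pos: [476.0, 124.6, 71.2]
eef_rot: [[0.957, 0.291, 0.0], [0.291, -0.957, 0.0], [0.0, -0.0, -1.0]]
force: [-0.9, -0.6, 4.7]
gripper_width: 18.4
```

Call:
servo_tool(rows="0 0 0 0 0 0;0 0 0 0 0 0;0 0 0 0 0 0;0 0 0 0 0 0", fingers=-0.2, grip_force=20)

```text
time: 19.73
tool_pos: [475.9, 124.5, 71.0]
eef_rot: [[0.957, 0.291, -0.0], [0.291, -0.957, 0.0], [-0.0, -0.0, -1.0]]
force: [0.7, -0.3, -0.6]
gripper_width: 34.2
```

Call:
servo_tool(rows="0 0 -0.004 0 0 0;0 0 -0.008 0 0 0;0 0 -0.015 0 0 0;0 0 -0.025 0 0 0;0 0 -0.03 0 0 0;0 0 -0.03 0 0 0;0 0 -0.02 0 0 0;0 0 0 0 0 0;0 0 0 0 0 0")

```text
time: 20.85
tool_pos: [475.6, 124.4, 203.1]
eef_rot: [[0.957, 0.291, 0.0], [0.291, -0.957, -0.0], [0.0, 0.0, -1.0]]
force: [0.2, 0.6, 0.2]
gripper_width: 34.3
```

Run:
```python
from h import *
s=snapshot("wrist"); t=snapshot("side"); q=st()
a=cv2.resize(s["img"][60:360,130:430],(400,400)); b=cv2.resize(t["img"][140:420,130:410],(400,400)); cv2.imwrite("pics/end.png",np.hstack([a,b]))
```

```text
t 20.95 pos [475.49618296 124.36499872 202.52017914] F [-0.64094099 -0.14529585 -0.86839025] w 34.04823924256167 ext 22.0
```

View pics/end.png

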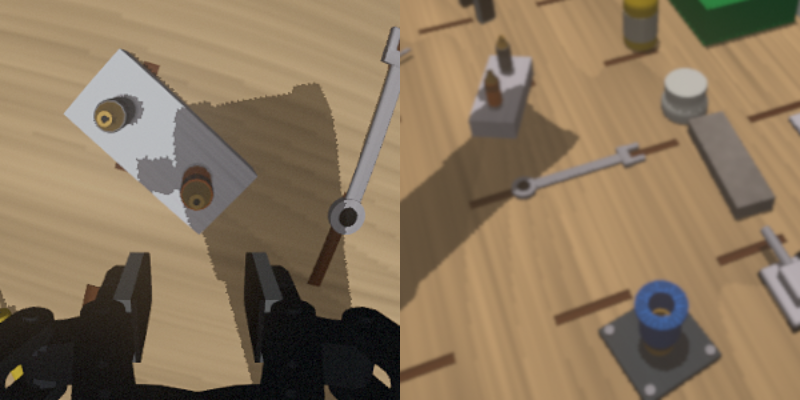

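The orange nozzle stands upright and released in the hole (left (197,190), right (493,88)). The spare is in place, and the collar is up at (661,300).

```bash
python3 -c "
from cell import ctrl
print(ctrl.finish_job())"
```

```text
the job is handed in; nothing more can be done
None
```

The orange nozzle is out of the coupling and standing in the empty hole of the rest. I handed the job in at about 21 s; no verdict is reported.

- **Unlocking:** The fingertips met the flange at TCP z ≈ 104.6 mm. I pressed down with about 15 N, closed on the nozzle while still pressing, and lifted without feeling any tug. The push-down readings disagreed slightly: 11.1 mm from position and about 12.6 mm from spring force, both inside the 11 to 12.7 mm window.
- **Placing:** The nozzle slid into the hole with no side force. It touched the floor at z = 71.1 mm against a predicted 71.2 mm, with a peak of about 20 N. I eased off the load before opening.
- **Last checks:** The final pictures show the nozzle upright and released, the collar up, and the spare and wrench in place, with the gripper well clear. The jar, stone, oil bottle and jig look undisturbed as far as they are in view. I judged the collar's height by eye and did not measure it.

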